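# Lock a filled tray in the lidding carrier with its sliding stop board

## Task

The filled food tray in the metal carrier has to be locked in place for lidding: push the tray fully home against the upright end stop, and slide the white stop board along its rails behind it until the board drops into its locating notches and lies flat and flush on both rails. Work only by pushing with the fingertips or the outside of the fingers: do not lift the tray or the board, and leave the lid, marker pen, tub and tally counter round the carrier where they are.

Things in the scene. Friction and masses are not known exactly. Their poses are not given: they have to be found in the camera images.
- carrier: Metal carrier screwed to the table: plate 272 mm wide (x), 502 mm long (y), its top 8 mm above the table. Origin at table height, z up; +y is the pushing direction, towards the end stop; turned at most 0.15 rad from the world axes. A rail 28 mm wide stands along y on each side, inner faces at x = -100 and +100 mm, tops 30 mm above the table; the plate between them is clear.
- stop_face (a point): Middle of the tray side of the upright end stop, a steel plate across the carrier, 210 mm wide, reaching 85 mm above the table; carrier x = 0, y = +205 mm, 40 mm above the table.
- notch_home (a point): Where the origin of stop_board lies once the board has dropped in: carrier x = 0, y = -89 mm, 30 mm above the table. The notches leave it 4 mm of play either way along y. The notches, two in each rail, are 20 mm long and 12 mm deep, at carrier y = -122 mm (inner half of the rail) and -56 mm (outer half).
- stop_board: Loose white plastic board, 0.5 kg, across both rails behind the tray: 256 mm (x) by 90 mm (y). Origin in its middle at the underside of the wings over the rails, top 18 mm higher, axes as the carrier's. It rides on four lugs 8 mm high (origin 38 mm above the table), slides with 1 to 4 N, and starts 95 to 120 mm short of the notches. All lugs fall in together; then the origin is 30 mm above the table.
- push_face (a point): Middle of the board's flat rear face (away from the tray), 45 mm behind the board's origin, at the same height. Between the rails this upright face is 197 mm wide and spans 18 mm below to 18 mm above the point. A push here along the carrier's +y drives the board straight.
- tray: White food tray with green contents, 0.5 kg, on the plate between the rails, 206 mm (x) by 256 mm (y) by 67 mm high. Origin under its middle, axes about the carrier's. Its rim, 54 to 67 mm up, ends 128 mm from the origin, the end walls below it 120 mm. Home, the origin is at carrier y = +77 mm; it starts 15 to 40 mm short. Over 6 mm short it blocks the board, which meets the wall below the rim and can push it.
- lid: White flat snap lid, 210 x 260 x 13 mm, lying beyond the rear (-y) end of the carrier, waiting for the tray. Origin under its middle, on the table. To be left alone.
- marker: Marker pen, 140 mm long, 17 mm thick, lying along the far side of the carrier; origin under its middle. To be left alone.
- counter: Round tally counter with a finger ring, 68 x 55 x 24 mm, at the far side of the carrier; origin on the table under it. To be left alone.
- tub: Small round white tub, 70 mm across, 45 mm high, at the far side of the carrier; origin under its middle. To be left alone.

How it is judged:
By the outcome, as a careful person would: the job done as asked, in the order asked, and still so for the second after the job is handed in, with the robot touching nothing.
It also fails if it takes over 42 s, if anything falls off the work surface, if the arm or the gripper's body presses on something with over 40 N, if the wrist force passes 120 N, or if a joint passes its speed limit or range.

## Robot

A 6-joint arm with a two-finger parallel gripper is mounted at the origin on a cart in front of the work surface, level with it; the furniture and walls round the work are solid. World frame = base frame: x ahead of the robot, y to its left, z up, the work surface at z = 0. Lengths are in m, angles in rad, forces in N, time in s.
With the tool pointing down it reaches from about 0.35 to 0.975 m from the base axis. Payload 4.9 kg.
Tool frame: the origin (TCP) lies on the centre line of the jaws, within the pads' length; the fingertips stand 14 mm ahead of it and the grasp point (between the pads) lies 5 mm behind it; y points along the fingers, z is the direction in which the jaws open and shut, and the axes are right-handed (so a half turn about y gives the same grasp; the last joint's range is limited). The gripper opens to 85 mm and grips with 20 to 120 N. Pads are 22 mm wide; open, the fingers measure 114 mm over their backs; the gripper's body (76 mm by 85 mm) begins 54 mm behind the grasp point. The pads swing forward as they close: fully open they stand 13 mm farther back than shut.
Start: joints at [1.165, 0.053, 1.613, -0, 1.476, -0.119], TCP at [0.177, 0.599, 0.245] pointing down, gripper open.
Joint ranges: [-3.01, 3.01], [-1.01, 2.22], [0.06, 2.58], [-1.02, 4.17], [0.09, 2.62], [-3.14, 3.14]. Speed limits (rad/s): [2.57, 2.57, 3.14, 3.14, 3.14, 3.14].

## Interface

Orientations are given as a rotation vector (axis times angle).
In Python, from station import ctrl gives the robot as it stands.
- The arm moves only by the tool servo_tool, never from a script. Its arguments are lists of equal length, an entry for each row: "delta_pos": the shift along the tool's x, y, z in m, a list of three; "dr": the turn, a rotation vector about the tool's x, y, z in degrees, a list of three; "grip": the opening, from 0 (shut) to 1 (fully open). In form: {"delta_pos": [[x, y, z], ...], "dr": [[rx, ry, rz], ...], "grip": [grip, ...]}. A call has 1 to 5 rows; each row shifts and turns the pose as measured when the row begins, along the tool's axes as they then stand; what a row does not reach is not made up. A row lasts 1/8 s, in which the tool goes at most 62.5 mm and 10.7 degrees, less where a joint would pass 70% of its speed; a pose out of reach is approached as far as the arm can. A call is refused whole if a number of a shift passes 0.0625 or a number of a turn 10.7, either way. A call with a gripper value outside its range is refused whole. The fingers move at their own pace and stop on an object; "grip_force" is the grip in N (left out, the last holds). Time passes only in rows, so rows that do not move let the fingers close. It gives the time, the measured TCP pose, the force and the opening at its end, in the units of the state.
- ctrl.get_obs(): the state, without advancing time (a new reading comes with each control period).
- ctrl.get_image(name): name is "scene" or "side" or "wrist"; returns the picture (400x640x3 uint8, red, green, blue); there is no depth.
- ctrl.camera_params(name): a dict with "fovy" (degrees; the focal length in pixels is half the picture's height over the tangent of half this angle, whatever the lens; pixels are square), "cx", "cy" (the principal point, pixels), "eye" and "rotation" of the camera in the world. Camera axes: x right, y down, z forward; pixel columns grow to the right and rows downward; lengths in m; the calibration is good to about 2 mm. A picture is of the moment at which its call begins: read the wrist's pose just before it. camera_params takes no time and is no camera call; for the wrist camera it gives the pose at the moment of the call.
- ctrl.finish_job(): hands the job in, once; it reports no verdict.
Trained networks look in the newest picture that a camera, given by its name, has taken for a name from the list of things; names that differ only in an ending like _2 or _b are one class to them, and where a whole thing is asked for, a point or a joint stands for the part that bears it (a point fixed in the world has none). Each returns a list of dicts, best first, with "score" (0 to 1); they miss things now and then, are a little off and sometimes report something else, mostly with a low value. They report only what shows in the picture. A call takes as long as a camera call.
- ctrl.masks_of(camera, label): "pixels" (400x640 bool, what is visible of it) and "extent" ([left, top, right, bottom] in pixels, round what is visible of it).
The state is a dict: "t": time; "q": joint angles; "dq": joint speeds; "effort": joint torques, N m; "tool_pos": TCP position; "tool_rot": TCP orientation; "contact_force": force on the tool from outside, world axes, zero at the start; "wrist_torque": the same for the moment, N m; "opening": finger opening in m.
Only numpy, scipy, OpenCV 4.12 (cv2) and the standard library are available. Lean on these libraries where they do the work, as an engineer would, in place of code of your own. Each camera call takes 0.05 s, during which the arm holds its last target.

## Working session

There is one attempt and no reset: what is moved stays moved. The work goes in short steps, Python scripts to look and compute and a tool call to move; the robot and the scene stay as the last step left them, time stands still between calls to the robot, and variables do not carry over. Pictures are saved under pics/ and viewed, and the job is handed in when it is done.

Besides the shell and the picture viewer there is one more tool, called after ">>>" as name(argument=value, ...), one argument or row to a line, values as JSON. servo_tool: Moves the arm, as the interface text tells. Its arguments: {"type":"object","properties":{"delta_pos":{"type":"array","items":{"type":"array","items":{"type":"number"}}},"dr":{"type":"array","items":{"type":"array","items":{"type":"number"}}},"grip":{"type":"array","items":{"type":"number"}},"grip_force":{"type":"number"}},"required":["delta_pos","dr","grip"]}

```bash
mkdir -p pics; ls; python3 - <<'E'
from station import ctrl
import cv2
o=ctrl.get_obs()
print({k:(v if not hasattr(v,'round') else v.round(3) if hasattr(v,'shape') else v) for k,v in o.items()})
for c in ["scene","side","wrist"]:
    print(c,ctrl.camera_params(c))
    im=ctrl.get_image(c); cv2.imwrite(f"pics/{c}0.png",im[:,:,::-1])
E
```

```text
pics
{'t': 0.0, 'q': array([ 1.165,  0.053,  1.614, -0.   ,  1.476, -0.119]), 'dq': array([ 0.002, -0.   ,  0.   ,  0.002,  0.001,  0.001]), 'effort': array([-2.0000e-03, -3.9368e+01, -3.7017e+01, -0.0000e+00,  7.0000e-03,
        0.0000e+00]), 'tool_pos': array([0.177, 0.599, 0.244]), 'tool_rot': array([-1.561,  0.226, -0.225]), 'contact_force': array([-0.161,  0.519, -0.969]), 'wrist_torque': array([-0.049,  0.001,  0.015]), 'opening': 0.08527311694609645}
scene {'fovy': 55.213984120778456, 'cx': 314.36360901907494, 'cy': 196.33513147817604, 'eye': array([-0.27166717, -0.7556875 ,  0.78928067]), 'rotation': array([-1.9926191 ,  1.02616651, -0.56005896])}
side {'fovy': 56.683072468690504, 'cx': 322.1814289812366, 'cy': 205.46429770598814, 'eye': array([ 0.53859946, -0.99080922,  0.46843442]), 'rotation': array([-2.03377595,  0.0847862 , -0.0608884 ])}
wrist {'fovy': 70.47345844178685, 'cx': 320.2250858445113, 'cy': 199.89558563360637, 'eye': array([0.10653126, 0.61971254, 0.37243386]), 'rotation': array([2.32023083, 1.7367464 , 0.25236551])}
```

View pics/scene0.png

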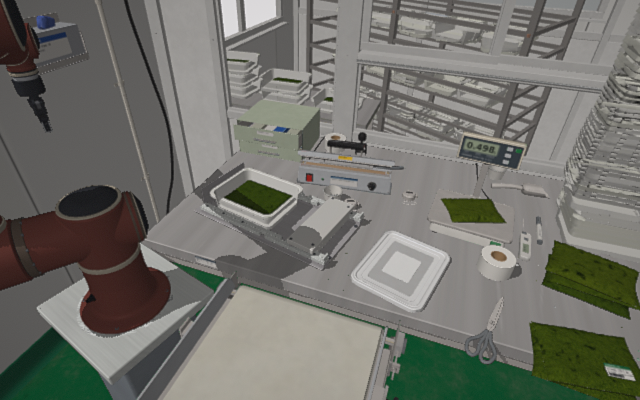

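View pics/side0.png

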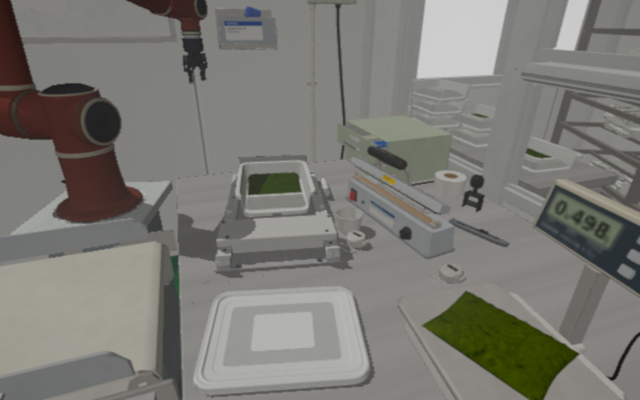

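View pics/wrist0.png

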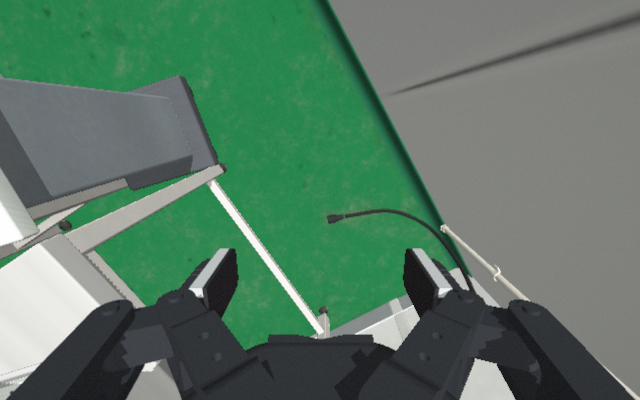

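The scene and side views show the carrier around scene (285,215) and side (275,210), with the tray behind the board and the end stop at its far (+y) end. Next I'll segment and zoom in.

```bash
cat > h.py <<'E'
import numpy as np, cv2
from scipy.spatial.transform import Rotation as R
from station import ctrl
class Cam:
    def __init__(s,name):
        p=ctrl.camera_params(name); s.f=200/np.tan(np.radians(p['fovy']/2)); s.cx,s.cy=p['cx'],p['cy']
        s.e=np.array(p['eye']); s.R=R.from_rotvec(p['rotation']).as_matrix()
    def proj(s,P):
        c=(np.atleast_2d(P)-s.e)@s.R; return np.c_[s.f*c[:,0]/c[:,2]+s.cx, s.f*c[:,1]/c[:,2]+s.cy]
    def ray(s,uv,z):
        uv=np.atleast_2d(uv).astype(float); d=np.c_[(uv[:,0]-s.cx)/s.f,(uv[:,1]-s.cy)/s.f,np.ones(len(uv))]@s.R.T
        return s.e+d*((z-s.e[2])/d[:,2])[:,None]
E
python3 - <<'E'
from h import *
for c in ["scene","side"]:
    im=ctrl.get_image(c)[:,:,::-1].copy(); cam=Cam(c)
    big=im.copy()
    for l,col in [("carrier",(0,0,255)),("tray",(0,255,0)),("stop_board",(255,0,0))]:
        m=ctrl.masks_of(c,l)
        for k in m[:2]: print(c,l,round(k['score'],2),k['extent'])
        if m:
            pix=m[0]['pixels'].astype(np.uint8); np.save(f"{c}_{l}.npy",pix)
            cs,_=cv2.findContours(pix,0,1); cv2.drawContours(big,cs,-1,col,1)
    if c=="scene": a,b=(180,140,380,280),4
    else: a,b=(190,140,370,275),4
    for n,i in (("z",im),("m",big)):
        cr=i[a[1]:a[3],a[0]:a[2]]; cv2.imwrite(f"pics/{c}_{n}.png",cv2.resize(cr,None,fx=b,fy=b,interpolation=cv2.INTER_CUBIC))
E
```

```text
scene carrier 0.83 [196.8, 166.8, 365.5, 271.4]
scene tray 0.9 [209.3, 166.1, 305.5, 231.0]
scene stop_board 0.56 [289.3, 199.3, 351.9, 251.9]
side carrier 0.91 [214.6, 153.5, 342.5, 273.7]
side tray 0.7 [236.8, 160.3, 315.6, 219.1]
side stop_board 0.96 [214.0, 216.7, 335.9, 255.0]
```

View pics/scene_m.png

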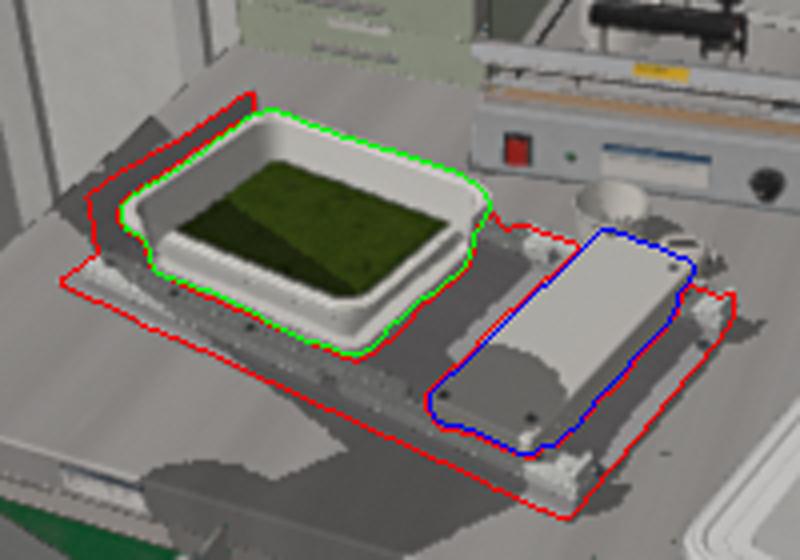

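View pics/side_m.png

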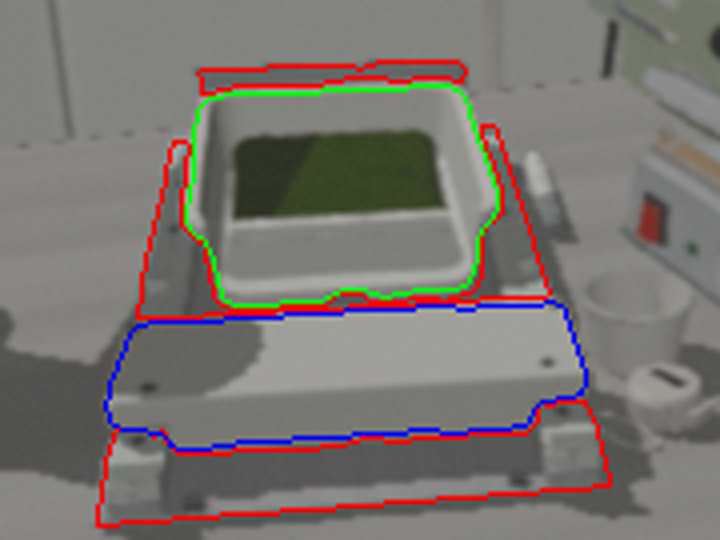

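View pics/side_z.png

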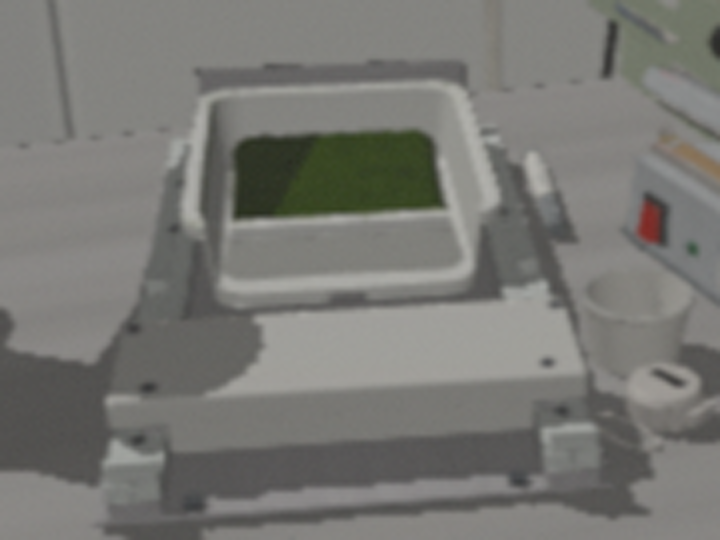

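View pics/scene_z.png

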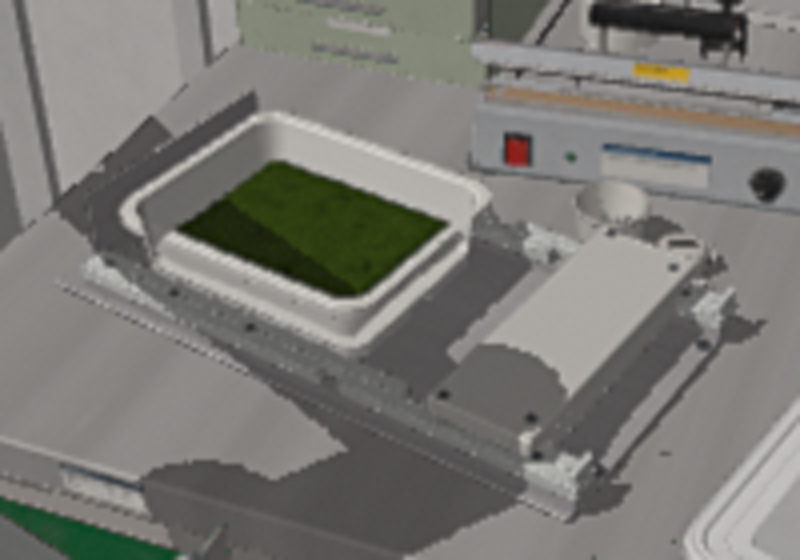

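```bash
cat > fit.py <<'E'
from h import *
from scipy.optimize import least_squares
sc,si=Cam("scene"),Cam("side")
def S(x,y): return (sc,x/4+180-.4,y/4+140-.4)
def D(x,y): return (si,x/4+190-.4,y/4+140-.4)
def fit(obs,p0):
    def res(p):
        c,s=np.cos(p[2]),np.sin(p[2]); r=[]
        for (cam,u,v),P in obs:
            W=[p[0]+c*P[0]-s*P[1],p[1]+s*P[0]+c*P[1],P[2]]
            r+=list((cam.proj(W)[0]-[u,v]))
        return np.array(r)
    o=least_squares(res,p0,loss='soft_l1'); return o.x,res(o.x).reshape(-1,2)
car=[(S(569,519),(-.136,-.251,0)),(S(60,282),(-.136,.251,0)),(D(98,525),(-.136,-.251,0)),(D(610,486),(.136,-.251,0)),
 (S(253,93),(.105,.205,.085)),(S(88,195),(-.105,.205,.085)),(D(197,70),(-.105,.205,.085)),(D(466,63),(.105,.205,.085))]
z=.056;a=.128;b=.045
brd=[(S(602,230),(a,b,z)),(S(695,262),(a,-b,z)),(S(430,395),(-a,b,z)),(D(107,398),(-a,-b,z)),(D(587,375),(a,-b,z)),(D(135,325),(-a,b,z)),(D(565,305),(a,b,z))]
if __name__=="__main__":
    C,r=fit(car,[.45,.0,0]);print("car",C.round(4));print(r.round(1).tolist())
    B,r=fit(brd,[.45,-.1,0]);print("brd",B.round(4));print(r.round(1).tolist())
    d=B[:2]-C[:2]; c,s=np.cos(C[2]),np.sin(C[2]); print("board in car",c*d[0]+s*d[1],-s*d[0]+c*d[1])
    # tray: silhouette fit, convex hull of rim, score IoU
    def iou(p):
        t=0
        for n,cam in(("scene",sc),("side",si)):
            m=np.load(f"{n}_tray.npy").astype(bool)
            pts=[]
            for hx,hy,zz in((.103,.128,.075),(.103,.128,.062),(.095,.120,.062),(.085,.11,.008)):
                rr=.02
                for sx in(1,-1):
                    for sy in(1,-1):
                        for th in np.linspace(0,np.pi/2,6):
                            x=sx*(hx-rr+rr*np.cos(th));y=sy*(hy-rr+rr*np.sin(th))
                            if zz<.05 and n=="side": continue
                            c,s=np.cos(p[2]),np.sin(p[2]); pts.append([p[0]+c*x-s*y,p[1]+s*x+c*y,zz])
            uv=cam.proj(np.array(pts)); h=cv2.convexHull(np.round(uv*16).astype(np.int32))
            k=np.zeros((400,640),np.uint8); cv2.fillConvexPoly(k,h,1,cv2.LINE_8,4); k=k>0
            t+=(k&m).sum()/(k|m).sum()
        return -t/2
    from scipy.optimize import minimize
    x0=[C[0]-.05*np.sin(C[2]),C[1]+.05*np.cos(C[2]),C[2]]
    o=minimize(iou,x0,method="Nelder-Mead",options=dict(initial_simplex=[x0]+[[x0[0]+.02*(i==0),x0[1]+.02*(i==1),x0[2]+.05*(i==2)] for i in range(3)]))
    T=o.x;print("tray",T.round(4),-o.fun)
    d=T[:2]-C[:2]; print("tray in car",c*d[0]+s*d[1],-s*d[0]+c*d[1])
E
python3 fit.py
```

```text
car [ 0.4941 -0.0863  0.0554]
[[-2.8, 0.1], [-3.0, 0.2], [0.1, -0.2], [0.5, -0.5], [3.8, -0.6], [3.0, 1.0], [-0.6, 1.4], [0.1, 0.4]]
brd [ 0.5035 -0.2664  0.0449]
[[1.0, -1.5], [1.7, -0.6], [-0.8, -0.5], [-0.6, 1.6], [0.8, -0.3], [-2.7, -0.9], [-0.0, -2.1]]
board in car -0.0005506319418850398 -0.18041695845297825
tray [ 0.4906 -0.0168  0.0842] 0.8272780551576577
tray in car 0.00032579536749071346 0.06949470762089406
```

```bash
cat > mv.py <<'E'
from h import *
# usage: target tool rotation for yaw psi: tool y=-z world; tool z = (cos psi, sin psi,0)
def Rt(psi):
    z=np.array([np.cos(psi),np.sin(psi),0]);y=np.array([0,0,-1.]);return np.c_[np.cross(y,z),y,z]
def delta(target,psi):
    o=ctrl.get_obs();Rc=R.from_rotvec(o['tool_rot']).as_matrix()
    dp=Rc.T@(np.array(target)-o['tool_pos']); dr=np.degrees(R.from_matrix(Rc.T@Rt(psi)).as_rotvec())
    return dp,dr
E
python3 - <<'E'
from mv import *
o=ctrl.get_obs();Rc=R.from_rotvec(o['tool_rot']).as_matrix();print(Rc.round(3),o['t'])
for psi in(.05,.05+np.pi): print(delta([.47,-.22,.25],psi))
E
```

```text
[[ 0.959 -0.     0.283]
 [-0.283 -0.     0.959]
 [-0.    -1.    -0.   ]] 0.55
(array([ 0.51303896, -0.00469498, -0.70305381]), array([ 2.63711684e-03,  7.07044374e+01, -1.01886856e-04]))
(array([ 0.51303896, -0.00469498, -0.70305381]), array([-1.11730178e-04, -1.09295563e+02, -2.89188955e-03]))
```

```bash
cat > plan.py <<'E'
from mv import *
import sys,json
# cyl path plan, printed rows in tool axes
def plan(target,psi,n,k=5):
    o=ctrl.get_obs();p=o['tool_pos'];Rc=R.from_rotvec(o['tool_rot']).as_matrix()
    psi0=np.arctan2(Rc[1,2],Rc[0,2]); a0,a1=np.arctan2(p[1],p[0]),np.arctan2(target[1],target[0])
    r0,r1=np.hypot(*p[:2]),np.hypot(*target[:2]); rows=[];cur=p.copy()
    for i in range(1,n+1):
        s=i/n;a=a0+s*(a1-a0);r=r0+s*(r1-r0);nx=np.array([r*np.cos(a),r*np.sin(a),p[2]+s*(target[2]-p[2])])
        d=Rt(psi0+(i-1)/n*(psi-psi0)).T@(nx-cur);cur=nx;rows.append(d.round(4).tolist())
    print("turn/row",np.degrees(-(psi-psi0)/n));
    for i in range(0,n,k): print(rows[i:i+k])
E
python3 -c "
from plan import *
plan([.465,-.22,.26],.055,20)"
```

```text
turn/row 3.5208979284830217
[[0.0534, -0.0007, -0.0078], [0.0527, -0.0007, -0.0091], [0.052, -0.0007, -0.0104], [0.0512, -0.0007, -0.0116], [0.0505, -0.0007, -0.0128]]
[[0.0497, -0.0007, -0.014], [0.0488, -0.0007, -0.0151], [0.048, -0.0007, -0.0162], [0.0471, -0.0007, -0.0173], [0.0462, -0.0007, -0.0183]]
[[0.0453, -0.0007, -0.0194], [0.0443, -0.0007, -0.0203], [0.0433, -0.0007, -0.0213], [0.0424, -0.0007, -0.0222], [0.0414, -0.0007, -0.023]]
[[0.0403, -0.0007, -0.0238], [0.0393, -0.0007, -0.0246], [0.0382, -0.0007, -0.0254], [0.0372, -0.0007, -0.0261], [0.0361, -0.0007, -0.0268]]
```

>>> servo_tool(
  delta_pos=[
    [0.053,-0.001,-0.008],
    [0.053,-0.001,-0.009],
    [0.052,-0.001,-0.01],
    [0.051,-0.001,-0.012],
    [0.05,-0.001,-0.013],
  ],
  dr=[
    [0,3.5,0],
    [0,3.5,0],
    [0,3.5,0],
    [0,3.5,0],
    [0,3.5,0],
  ],
  grip=[1,1,1,1,1],
)

```text
t: 1.18
tool_pos: [0.3956, 0.4482, 0.2508]
tool_rot: [-1.518, 0.465, -0.466]
contact_force: [0.1, 0.1, 0.2]
opening: 0.0853
```

>>> servo_tool(
  delta_pos=[
    [0.05,-0.001,-0.014],
    [0.049,-0.001,-0.015],
    [0.048,-0.001,-0.016],
    [0.047,-0.001,-0.017],
    [0.046,-0.001,-0.018],
  ],
  dr=[
    [0,3.5,0],
    [0,3.5,0],
    [0,3.5,0],
    [0,3.5,0],
    [0,3.5,0],
  ],
  grip=[1,1,1,1,1],
)

```text
t: 1.8
tool_pos: [0.5275, 0.2241, 0.2565]
tool_rot: [-1.447, 0.709, -0.712]
contact_force: [0.1, -0.4, -0.3]
opening: 0.0854
```

>>> servo_tool(
  delta_pos=[
    [0.045,-0.001,-0.019],
    [0.044,-0.001,-0.02],
    [0.043,-0.001,-0.021],
    [0.042,-0.001,-0.022],
    [0.041,-0.001,-0.023],
  ],
  dr=[
    [0,3.5,0],
    [0,3.5,0],
    [0,3.5,0],
    [0,3.5,0],
    [0,3.5,0],
  ],
  grip=[1,1,1,1,1],
)

```text
t: 2.42
tool_pos: [0.5479, -0.0209, 0.2619]
tool_rot: [-1.346, 0.949, -0.954]
contact_force: [0.2, 0.7, -0.0]
opening: 0.0853
```

```bash
python3 - <<'E'
from plan import *
o=ctrl.get_obs();print(o['t'],o['tool_pos'],o['contact_force'])
plan([.465,-.22,.26],.055,9)
E
```

```text
2.425 [ 0.54787721 -0.02094772  0.26190083] [ 0.2043917   0.72583614 -0.03259076]
turn/row 1.8392042166815628
[[0.021, 0.0002, -0.0131], [0.0207, 0.0002, -0.0133], [0.0204, 0.0002, -0.0135], [0.0201, 0.0002, -0.0137], [0.0197, 0.0002, -0.0139]]
[[0.0194, 0.0002, -0.014], [0.0191, 0.0002, -0.0142], [0.0188, 0.0002, -0.0144], [0.0184, 0.0002, -0.0145]]
```

>>> servo_tool(
  delta_pos=[
    [0.04,0,-0.027],
    [0.04,0,-0.027],
    [0.04,0,-0.028],
    [0.04,0,-0.028],
    [0.02,0,-0.014],
  ],
  dr=[
    [0,3.6,0],
    [0,3.6,0],
    [0,3.6,0],
    [0,3.6,0],
    [0,1.8,0],
  ],
  grip=[1,1,1,1,1],
)

```text
t: 3.05
tool_pos: [0.4653, -0.2317, 0.262]
tool_rot: [-1.225, 1.167, -1.176]
contact_force: [0.1, -0.5, -0.7]
opening: 0.0853
```

```bash
python3 - <<'E'
from h import *
o=ctrl.get_obs();print(o['t'],o['tool_pos'],o['contact_force'])
p=ctrl.camera_params("wrist");print(p)
im=ctrl.get_image("wrist");cv2.imwrite("pics/w1.png",im[:,:,::-1])
E
```

```text
3.05 [ 0.46525884 -0.2316828   0.26201022] [ 0.09260701 -0.45967697 -0.6744277 ]
{'fovy': 70.47345844178685, 'cx': 320.2250858445113, 'cy': 199.89558563360637, 'eye': array([ 0.46017109, -0.15923568,  0.39029596]), 'rotation': array([2.85261868, 0.06960968, 0.02402315])}
```

View pics/w1.png

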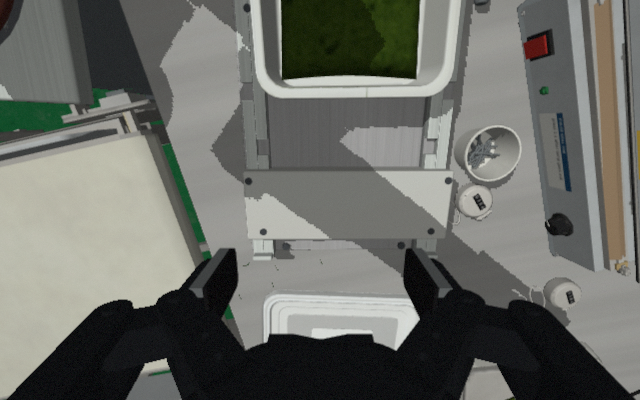

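```bash
python3 - <<'E'
import cv2
im=cv2.imread("pics/w1.png");cr=im[70:260,225:485]
cv2.imwrite("pics/w1z.png",cv2.resize(cr,None,fx=3,fy=3,interpolation=cv2.INTER_CUBIC))
E
```

```text
(no output)
```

View pics/w1z.png

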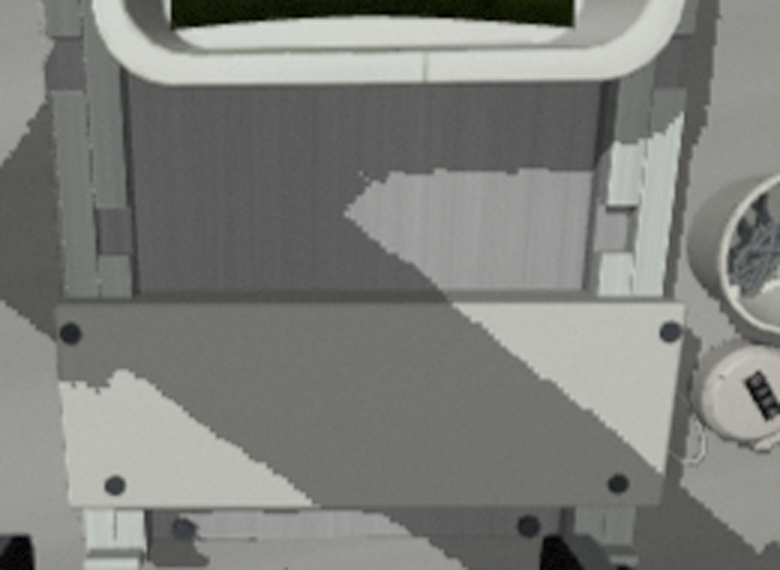

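```bash
cat > m1.py <<'E'
from h import *
c=Cam("wrist")
def Z(x,y): return [225+(x+.5)/3-.5,70+(y+.5)/3-.5]
def P(n,x,y,z): print(n,c.ray(Z(x,y),z)[0].round(4)); return c.ray(Z(x,y),z)[0]
L=[P("Lin+",113,208,.03),P("Lin-",115,255,.03),P("Lout+",67,37,.03),P("Lout-",69,92,.03)]
Rr=[P("Rin+",618,207,.03),P("Rin-",615,252,.03),P("Rout-",668,90,.03)]
P("railL in",127,208,.03);P("railL in",131,255,.03);P("railR in",607,207,.03);P("railR in",598,252,.03)
P("bFL",57,304,.056);P("bFR",684,303,.056);P("bRL",68,506,.056);P("bRR",661,506,.056)
P("tray rear L",200,83,.075-.006);P("tray rear R",590,80,.075-.006);P("trayL",93,10,.075);P("trayR",693,8,.075)
E
python3 m1.py
```

```text
Lin+ [ 0.3919 -0.1921  0.03  ]
Lin- [ 0.3926 -0.2115  0.03  ]
Lout+ [ 0.3746 -0.127   0.03  ]
Lout- [ 0.3748 -0.1474  0.03  ]
Rin+ [ 0.6019 -0.1817  0.03  ]
Rin- [ 0.6037 -0.2003  0.03  ]
Rout- [ 0.6147 -0.135   0.03  ]
railL in [ 0.3977 -0.1918  0.03  ]
railL in [ 0.3993 -0.2112  0.03  ]
railR in [ 0.5973 -0.1819  0.03  ]
railR in [ 0.5964 -0.2007  0.03  ]
bFL [ 0.3742 -0.2284  0.056 ]
bFR [ 0.6241 -0.2163  0.056 ]
bRL [ 0.3764 -0.3157  0.056 ]
bRR [ 0.6303 -0.3044  0.056 ]
tray rear L [ 0.4306 -0.1435  0.069 ]
tray rear R [ 0.5694 -0.1358  0.069 ]
trayL [ 0.3943 -0.1222  0.075 ]
trayR [ 0.5992 -0.1115  0.075 ]
```

```bash
cat >> mv.py <<'E'
C=np.array([.4914,-.0745]);PS=.05
def w(x,y,z): return [C[0]+np.cos(PS)*x-np.sin(PS)*y,C[1]+np.sin(PS)*x+np.cos(PS)*y,z]
def inc():
    o=ctrl.get_obs();d=o['tool_pos'][:2]-C;c,s=np.cos(PS),np.sin(PS)
    print("t",round(o['t'],2),"car xy",(c*d[0]+s*d[1]).round(4),(-s*d[0]+c*d[1]).round(4),"z",o['tool_pos'][2].round(4),"F",np.round(o['contact_force'],1))
E
python3 -c "
from mv import *
inc();print(delta(w(0,-.106,.047),PS))"
```

```text
t 3.1 car xy -0.0349 -0.1573 z 0.262 F [-0.6 -2.7 -0.2]
(array([-0.05159005,  0.21522806,  0.03309153]), array([-0.44450231, -0.16627286,  0.05894367]))
```

>>> servo_tool(
  delta_pos=[
    [-0.026,0,0.017],
    [-0.026,0.04,0.016],
    [0,0.055,0],
    [0,0.055,0],
    [0,0.03,0],
  ],
  dr=[
    [-0.4,-0.2,0],
    [0,0,0],
    [0,0,0],
    [0,0,0],
    [0,0,0],
  ],
  grip=[1,1,1,1,1],
)

```text
t: 3.72
tool_pos: [0.5003, -0.1801, 0.0834]
tool_rot: [-1.228, 1.16, -1.183]
contact_force: [-0.1, 0.0, 0.6]
opening: 0.0855
```

```bash
python3 -c "
from mv import *
inc();print(delta(w(0,-.106,.047),PS))
im=ctrl.get_image('side');cv2.imwrite('pics/s2.png',cv2.resize(im[100:300,150:400,::-1],None,fx=3,fy=3))"
```

```text
t 3.73 car xy 0.0036 -0.1059 z 0.0834 F [-0.1  0.   0.6]
(array([-0.00015532,  0.03632309, -0.00406319]), array([-0.71245431, -0.02759996,  0.39301729]))
```

View pics/s2.png

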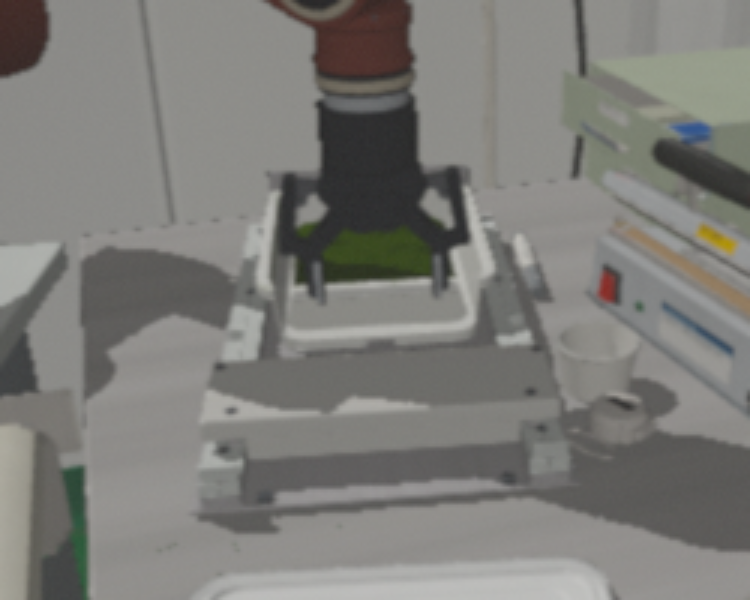

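The side view shows the open fingers, tips at about (318,300) and (440,290), poised above the gap between tray and board. Now I'll lower them and push.

>>> servo_tool(
  delta_pos=[
    [0,0.036,-0.004],
    [-0.015,0,0],
    [-0.008,0,0],
  ],
  dr=[
    [-0.7,0,0.4],
    [0,0,0],
    [0,0,0],
  ],
  grip=[1,1,1],
)

```text
t: 4.15
tool_pos: [0.4952, -0.1554, 0.0457]
tool_rot: [-1.232, 1.175, -1.17]
contact_force: [0.8, 0.3, -0.3]
opening: 0.0852
```

```bash
python3 -c "
from mv import *
inc()
im=ctrl.get_image('wrist');cv2.imwrite('pics/w2.png',im[:,:,::-1])
im=ctrl.get_image('scene');cv2.imwrite('pics/c2.png',cv2.resize(im[100:300,150:400,::-1],None,fx=3,fy=3))"
```

```text
t 4.15 car xy -0.0002 -0.081 z 0.0457 F [ 0.8  0.3 -0.3]
```

View pics/w2.png

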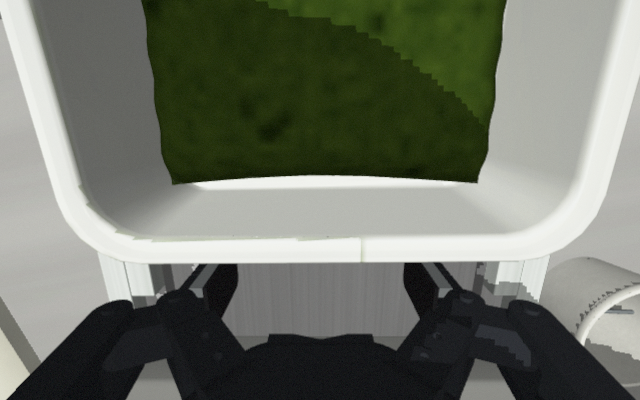

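View pics/c2.png

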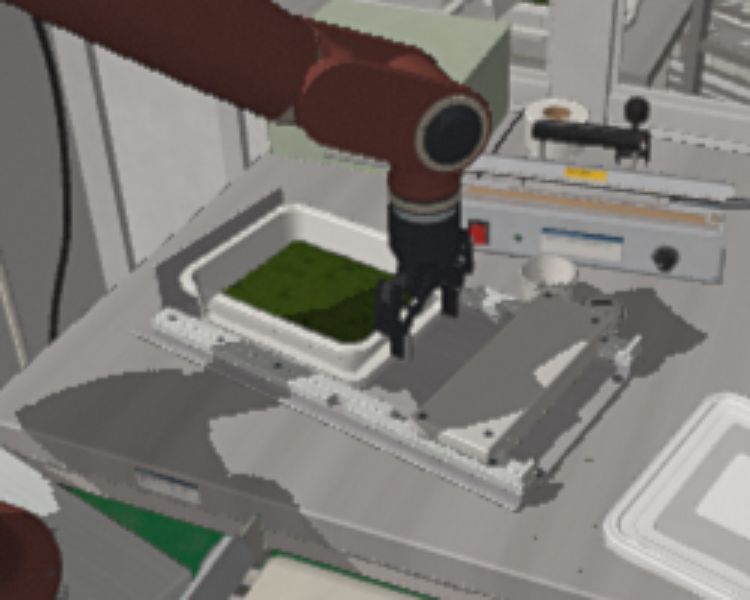

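The fingers stand just behind the tray's rear rim (wrist view, rim edge at row 260). Pushing now.

>>> servo_tool(
  delta_pos=[
    [-0.005,0,0],
    [-0.004,0,0],
    [-0.004,0,0],
    [-0.003,0,0],
  ],
  dr=[
    [0,0,0],
    [0,0,0],
    [0,0,0],
    [0,0,0],
  ],
  grip=[1,1,1,1],
)

```text
t: 4.75
tool_pos: [0.496, -0.14, 0.0488]
tool_rot: [-1.233, 1.168, -1.175]
contact_force: [0.1, -1.9, -2.2]
opening: 0.0853
```

```bash
python3 -c "
from mv import *
inc()"
```

```text
t 4.75 car xy 0.0013 -0.0656 z 0.0488 F [ 0.1 -1.9 -2.2]
```

>>> servo_tool(
  delta_pos=[
    [-0.002,0,0],
    [-0.002,0,0],
  ],
  dr=[
    [0,0,0],
    [0,0,0],
  ],
  grip=[1,1],
)

```text
t: 5.0
tool_pos: [0.4958, -0.136, 0.0488]
tool_rot: [-1.233, 1.168, -1.175]
contact_force: [-0.4, -2.1, -0.3]
opening: 0.0852
```

```bash
python3 -c "
from mv import *
inc()"
```

```text
t 5.0 car xy 0.0013 -0.0616 z 0.0488 F [-0.4 -2.1 -0.3]
```

>>> servo_tool(
  delta_pos=[
    [-0.002,0,0],
    [-0.002,0,0],
  ],
  dr=[
    [0,0,0],
    [0,0,0],
  ],
  grip=[1,1],
)

```text
t: 5.25
tool_pos: [0.4964, -0.1338, 0.0493]
tool_rot: [-1.236, 1.163, -1.179]
contact_force: [-0.2, -12.6, -2.6]
opening: 0.0853
```

>>> servo_tool(
  delta_pos=[
    [-0.002,0,0],
    [-0.001,0,0],
  ],
  dr=[
    [0,0,0],
    [0,0,0],
  ],
  grip=[1,1],
)

```text
t: 5.5
tool_pos: [0.4964, -0.134, 0.0496]
tool_rot: [-1.242, 1.159, -1.184]
contact_force: [0.2, -4.7, -2.5]
opening: 0.0854
```

>>> servo_tool(
  delta_pos=[
    [-0.003,0,0],
    [-0.003,0,0],
  ],
  dr=[
    [0.4,-0.3,-0.7],
    [0,0,0],
  ],
  grip=[1,1],
)

```text
t: 5.75
tool_pos: [0.4968, -0.1345, 0.0506]
tool_rot: [-1.256, 1.137, -1.205]
contact_force: [-0.8, -14.8, -2.4]
opening: 0.0853
```

```bash
python3 -c "
from mv import *
inc();print(delta(w(0,-.106,.05),PS))
im=ctrl.get_image('scene');cv2.imwrite('pics/c3.png',cv2.resize(im[140:260,180:360,::-1],None,fx=4,fy=4,interpolation=2))"
```

```text
t 5.75 car xy 0.0024 -0.0602 z 0.0506 F [ -0.8 -14.8  -2.4]
(array([ 0.04573232,  0.0025104 , -0.00267447]), array([-0.73205552,  0.35563245,  2.45344202]))
```

View pics/c3.png

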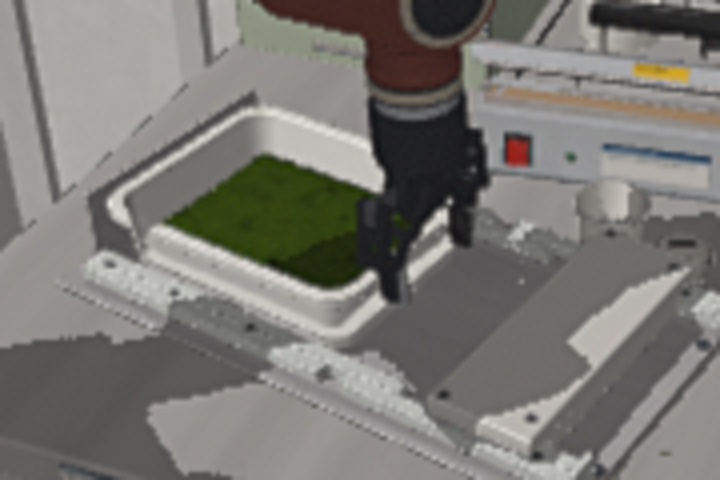

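>>> servo_tool(
  delta_pos=[
    [0.025,0,-0.001],
    [0.01,-0.03,0],
    [0.02,-0.04,0],
    [0.05,0,0],
    [0.05,0,0],
  ],
  dr=[
    [-0.7,0.3,2.4],
    [0,0,0],
    [0,0,0],
    [0,0,0],
    [0,0,0],
  ],
  grip=[1,1,1,1,1],
)

```text
t: 6.42
tool_pos: [0.5042, -0.2884, 0.1231]
tool_rot: [-1.229, 1.172, -1.164]
contact_force: [0.2, -0.5, -0.5]
opening: 0.0855
```

```bash
python3 -c "
from mv import *
inc();print(delta(w(0,-.275,.12),PS))
c=Cam('wrist');print(repr(c.e),repr(c.R))
im=ctrl.get_image('wrist');cv2.imwrite('pics/w3.png',im[:,:,::-1])"
```

```text
t 6.42 car xy 0.0021 -0.2143 z 0.1231 F [ 0.2 -0.5 -0.5]
(array([ 0.06069395,  0.00272445, -0.00236922]), array([-0.02748547,  0.27035825, -0.39244903]))
array([ 0.49980473, -0.21675327,  0.25186426]) array([[ 0.9984495 ,  0.0531569 ,  0.01652063],
       [ 0.05565474, -0.95897309, -0.27798052],
       [ 0.00106625,  0.27846896, -0.96044464]])
```

View pics/w3.png

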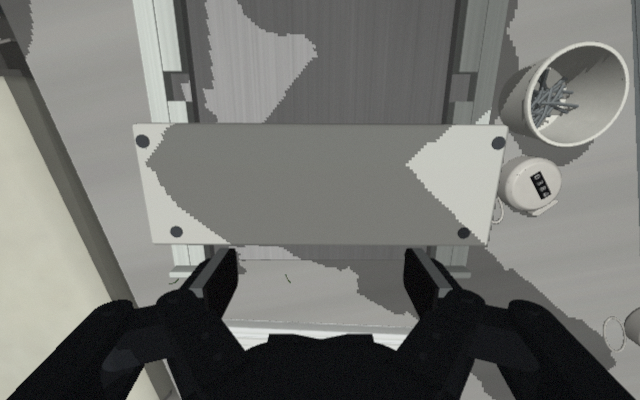

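The wrist view shows the board unmoved and square (front edge at row 125). Next I'll go behind it and come down.

>>> servo_tool(
  delta_pos=[
    [0.06,0,-0.002],
    [0,0.045,0],
    [0,0.045,0],
    [0,0,0],
  ],
  dr=[
    [0,0.3,-0.4],
    [0,0,0],
    [0,0,0],
    [0,0,0],
  ],
  grip=[1,1,1,1],
)

```text
t: 6.98
tool_pos: [0.5076, -0.3531, 0.0337]
tool_rot: [-1.227, 1.172, -1.184]
contact_force: [0.0, 0.6, -0.0]
opening: 0.0854
```

```bash
python3 -c "
from mv import *
inc();print(delta(w(0,-.25,.030),PS))
im=ctrl.get_image('side');cv2.imwrite('pics/s4.png',cv2.resize(im[140:300,180:380,::-1],None,fx=4,fy=4))
im=ctrl.get_image('wrist');cv2.imwrite('pics/w4.png',im[:,:,::-1])"
```

```text
t 6.97 car xy 0.0023 -0.2791 z 0.0337 F [ 0.   0.6 -0. ]
(array([-0.02907819,  0.00359093, -0.00255222]), array([-0.36774924, -0.46749195,  0.22530756]))
```

View pics/s4.png

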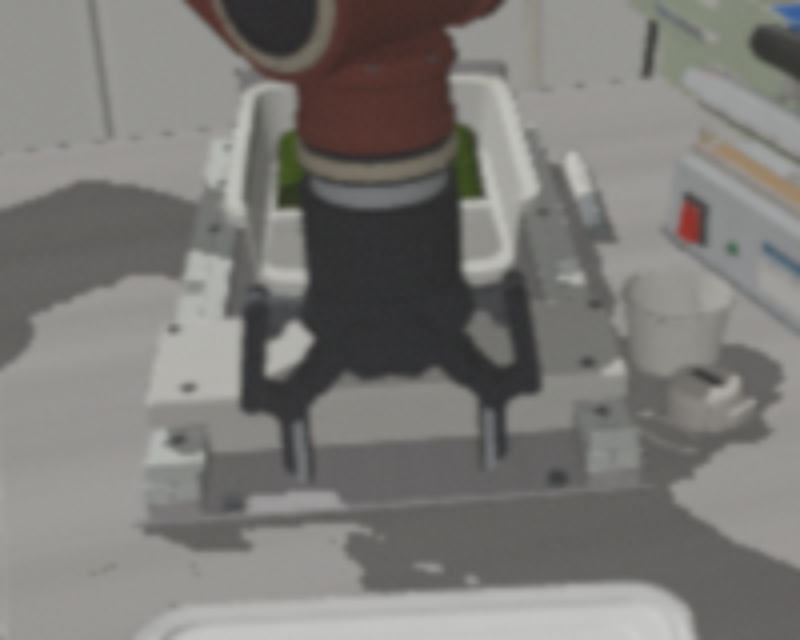

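View pics/w4.png

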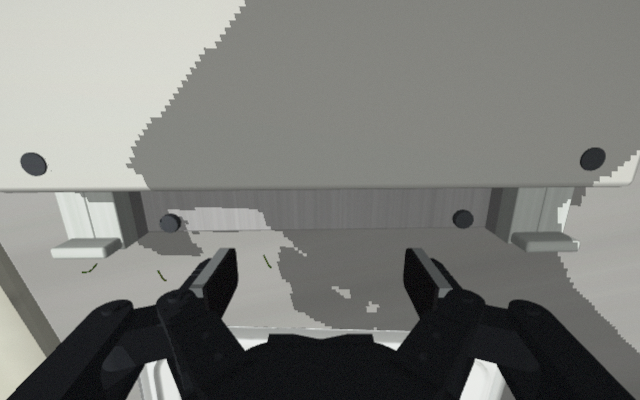

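>>> servo_tool(
  delta_pos=[
    [-0.02,0.003,-0.002],
    [-0.01,0,0],
    [-0.012,0,0],
    [-0.012,0,0],
    [-0.012,0,0],
  ],
  dr=[
    [-0.4,-0.5,0.2],
    [0,0,0],
    [0,0,0],
    [0,0,0],
    [0,0,0],
  ],
  grip=[1,1,1,1,1],
)

```text
t: 7.7
tool_pos: [0.5083, -0.2877, 0.0414]
tool_rot: [-1.235, 1.153, -1.188]
contact_force: [-0.1, -4.0, -0.8]
opening: 0.0857
```

```bash
python3 -c "
from mv import *
inc();print(delta(w(0,-.145,.030),PS))
im=ctrl.get_image('wrist');cv2.imwrite('pics/w5.png',im[:,:,::-1])"
```

```text
t 7.7 car xy 0.0062 -0.2138 z 0.0414 F [-0.1 -4.  -0.8]
(array([-0.06900753,  0.01025918, -0.00616319]), array([-0.76949728,  0.17032739,  0.89172878]))
```

View pics/w5.png

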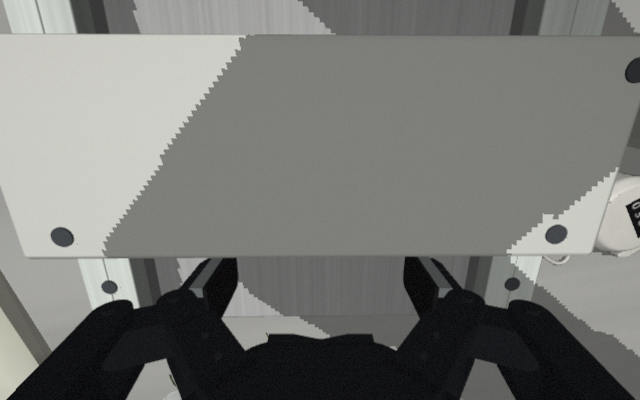

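The board is moving straight with the fingers on its rear face, but the tool has drifted 6 mm sideways and 11 mm up. I'll correct that and continue.

>>> servo_tool(
  delta_pos=[
    [0.006,0.01,-0.006],
    [-0.008,0.002,-0.001],
    [-0.01,0.002,-0.001],
    [-0.01,0.002,-0.001],
    [-0.01,0.002,-0.001],
  ],
  dr=[
    [-0.8,0.2,0.9],
    [0,0,0],
    [0,0,0.1],
    [0,0,0.1],
    [0,0,0.1],
  ],
  grip=[1,1,1,1,1],
)

```text
t: 8.38
tool_pos: [0.4995, -0.2591, 0.0264]
tool_rot: [-1.229, 1.168, -1.178]
contact_force: [-0.1, -5.5, 3.3]
opening: 0.0855
```

```bash
python3 -c "
from mv import *
inc();print(delta(w(0,-.145,.030),PS))"
```

```text
t 8.38 car xy -0.0012 -0.1848 z 0.0264 F [-0.1 -5.5  3.3]
(array([-0.03974616, -0.00372275,  0.00110203]), array([-0.31670727, -0.10030688,  0.13255547]))
```

>>> servo_tool(
  delta_pos=[
    [-0.008,-0.001,0],
    [-0.008,0.001,0],
    [-0.007,0.002,-0.001],
  ],
  dr=[
    [-0.3,0,0.1],
    [0,0,0.1],
    [0,0,0.1],
  ],
  grip=[1,1,1],
)

```text
t: 8.75
tool_pos: [0.4988, -0.2371, 0.0262]
tool_rot: [-1.23, 1.171, -1.177]
contact_force: [1.1, -5.9, 3.8]
opening: 0.0855
```

```bash
python3 -c "
from mv import *
inc();print(delta(w(0,-.145,.030),PS))
im=ctrl.get_image('wrist');cv2.imwrite('pics/w6.png',im[:,:,::-1])
im=ctrl.get_image('scene');cv2.imwrite('pics/c6.png',cv2.resize(im[140:280,180:380,::-1],None,fx=4,fy=4,interpolation=2))"
```

```text
t 8.75 car xy -0.0007 -0.1628 z 0.0262 F [ 1.1 -5.9  3.8]
(array([-0.01780139, -0.00379601,  0.00068924]), array([-0.19918718, -0.12675337,  0.10014864]))
```

View pics/w6.png

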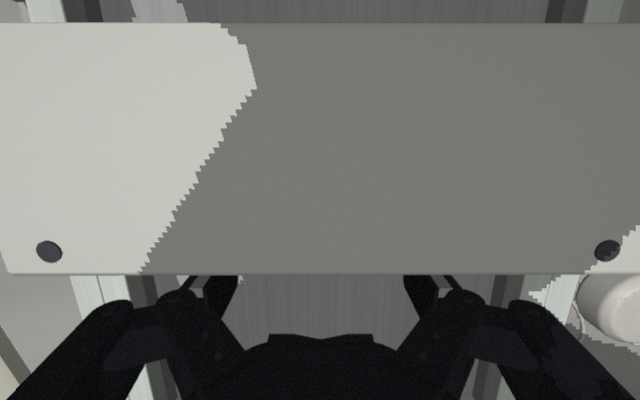

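View pics/c6.png

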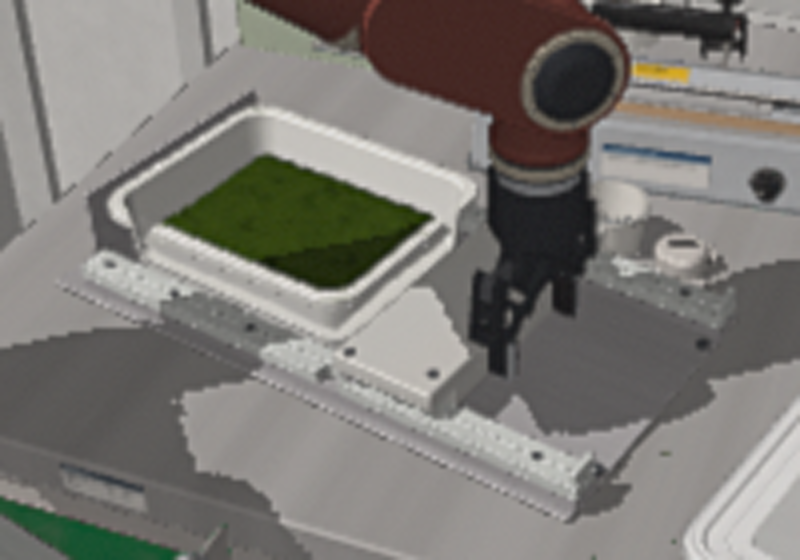

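The board is nearly there, about 18 mm short, and still square. From here I'll use small steps.

>>> servo_tool(
  delta_pos=[
    [-0.004,-0.002,0],
    [-0.003,-0.001,0],
    [-0.003,0,0],
  ],
  dr=[
    [-0.2,0,0.1],
    [0,0,0],
    [0,0,0],
  ],
  grip=[1,1,1],
)

```text
t: 9.22
tool_pos: [0.4965, -0.2247, 0.0271]
tool_rot: [-1.231, 1.179, -1.169]
contact_force: [0.0, -3.2, 0.5]
opening: 0.0852
```

```bash
python3 -c "
from mv import *
inc();print(delta(w(0,-.145,.030),PS))"
```

```text
t 9.22 car xy -0.0025 -0.1503 z 0.0271 F [ 0.  -3.2  0.5]
(array([-0.00528574, -0.00285148,  0.00242967]), array([ 0.24194447, -0.1415736 , -0.25604186]))
```

>>> servo_tool(
  delta_pos=[
    [-0.002,0,0.001],
    [-0.002,0,0],
  ],
  dr=[
    [0,0,0],
    [0,0,0],
  ],
  grip=[1,1],
)

```text
t: 9.48
tool_pos: [0.497, -0.2202, 0.027]
tool_rot: [-1.232, 1.18, -1.168]
contact_force: [-0.1, -3.7, -1.1]
opening: 0.0855
```

```bash
python3 -c "
from mv import *
inc()
im=ctrl.get_image('wrist');cv2.imwrite('pics/w7.png',im[:,:,::-1])
im=ctrl.get_image('scene');cv2.imwrite('pics/c7.png',cv2.resize(im[180:260,230:350,::-1],None,fx=6,fy=6,interpolation=2))"
```

```text
t 9.47 car xy -0.0017 -0.1458 z 0.027 F [-0.1 -3.7 -1.1]
```

View pics/w7.png

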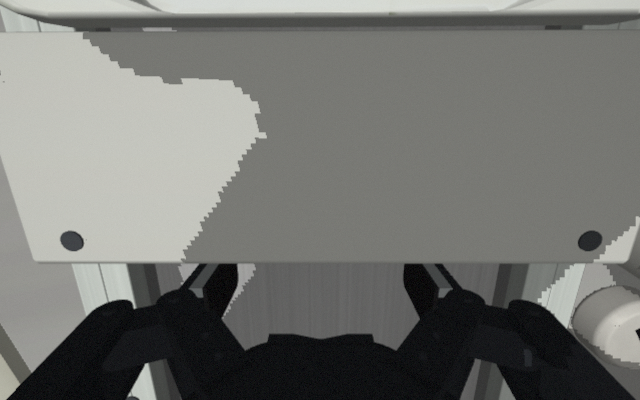

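View pics/c7.png

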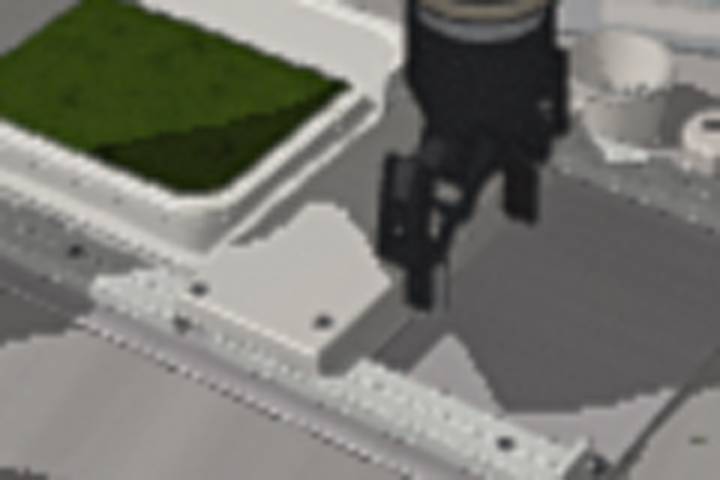

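The bolt spacing in the wrist view went from 558 to 518 px at the same camera height. That matches an 8 mm drop, so the board has fallen in. I'll back off, rise and check.

>>> servo_tool(
  delta_pos=[
    [0.03,0,0],
    [0.02,-0.02,0],
    [0,-0.06,0],
    [-0.03,-0.06,0],
    [-0.03,-0.06,0],
  ],
  dr=[
    [0,0,0],
    [0,0,0],
    [0,0,0],
    [0,0,0],
    [0,0,0],
  ],
  grip=[1,1,1,1,1],
)

```text
t: 10.2
tool_pos: [0.4942, -0.2113, 0.2172]
tool_rot: [-1.228, 1.201, -1.15]
contact_force: [1.2, 0.6, 0.3]
opening: 0.0855
```

>>> servo_tool(
  delta_pos=[
    [0,0,0],
    [0,0,0],
  ],
  dr=[
    [0,0,0],
    [0,0,0],
  ],
  grip=[1,1],
)

```text
t: 10.45
tool_pos: [0.4963, -0.2102, 0.2225]
tool_rot: [-1.225, 1.192, -1.154]
contact_force: [0.1, 0.7, -0.9]
opening: 0.0854
```

```bash
python3 -c "
from mv import *
inc()
im=ctrl.get_image('wrist');cv2.imwrite('pics/w8.png',im[:,:,::-1])
im=ctrl.get_image('side');cv2.imwrite('pics/s8.png',cv2.resize(im[140:275,190:370,::-1],None,fx=4,fy=4,interpolation=2))
im=ctrl.get_image('scene');cv2.imwrite('pics/c8.png',cv2.resize(im[140:280,180:380,::-1],None,fx=4,fy=4,interpolation=2))"
```

```text
t 10.45 car xy -0.0019 -0.1358 z 0.2225 F [ 0.1  0.7 -0.9]
```

View pics/w8.png

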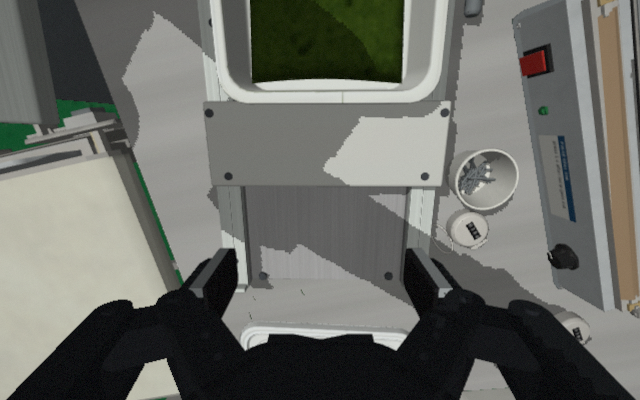

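View pics/s8.png

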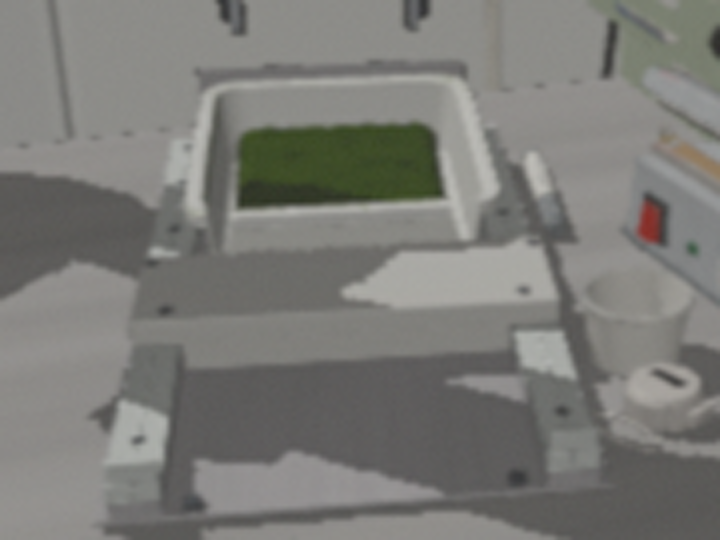

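View pics/c8.png

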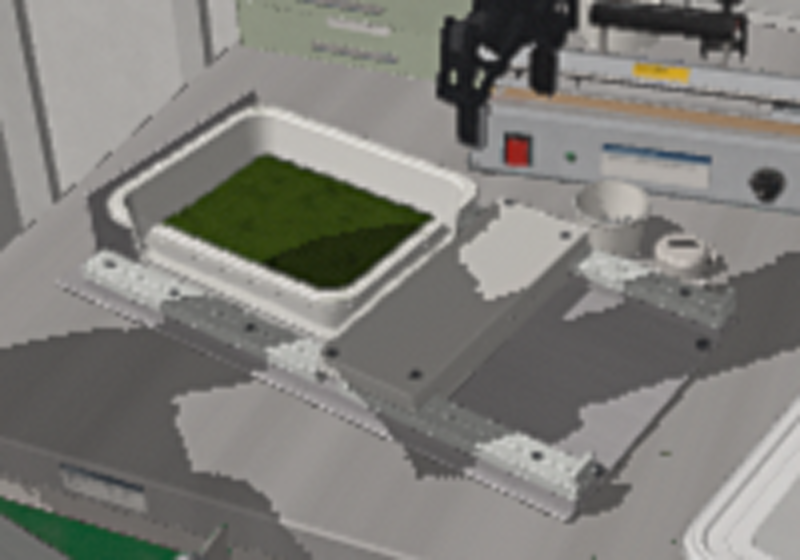

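>>> servo_tool(
  delta_pos=[
    [-0.05,0,0],
    [-0.05,0,0],
    [-0.05,0,0],
    [-0.03,0,0],
    [0,0,0],
  ],
  dr=[
    [0,0,0],
    [0,0,0],
    [0,0,0],
    [0,0,0],
    [0,0,0],
  ],
  grip=[1,1,1,1,1],
)

```text
t: 11.22
tool_pos: [0.4842, -0.0272, 0.2163]
tool_rot: [-1.229, 1.212, -1.145]
contact_force: [-0.3, -0.8, -0.6]
opening: 0.0856
```

```bash
python3 -c "
from mv import *
inc();c=Cam('wrist')
im=ctrl.get_image('wrist');cv2.imwrite('pics/w9.png',im[:,:,::-1])
im=cv2.imread('pics/w8.png')[85:205,190:470];cv2.imwrite('pics/w8z.png',cv2.resize(im,None,fx=2.8,fy=2.8,interpolation=2))
for x in (-.103,0,.103):
  print('stop top',c.proj(w(x,.205,.085)),'rim home',c.proj(w(x,.205,.075)))"
```

```text
t 11.22 car xy -0.0048 0.0476 z 0.2163 F [-0.3 -0.8 -0.6]
stop top [[203.93702089  13.70927135]] rim home [[208.89175621  18.11246705]]
stop top [[329.46130258  11.36989566]] rim home [[329.4088592   15.92064434]]
stop top [[458.18186412   8.97095142]] rim home [[452.86935399  13.6752907 ]]
```

View pics/w9.png

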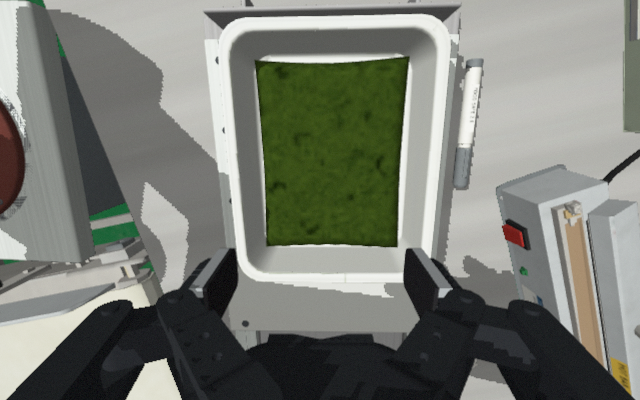

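View pics/w8z.png

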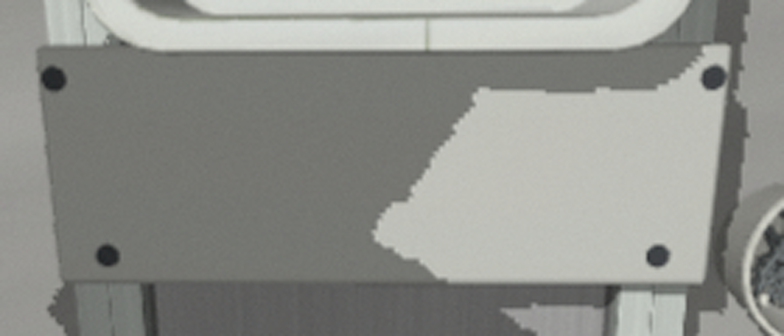

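```bash
python3 -c "
import cv2
im=cv2.imread('pics/w9.png')[0:60,195:475];cv2.imwrite('pics/w9z.png',cv2.resize(im,None,fx=2.8,fy=5.6,interpolation=2))"
```

```text
(no output)
```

View pics/w9z.png

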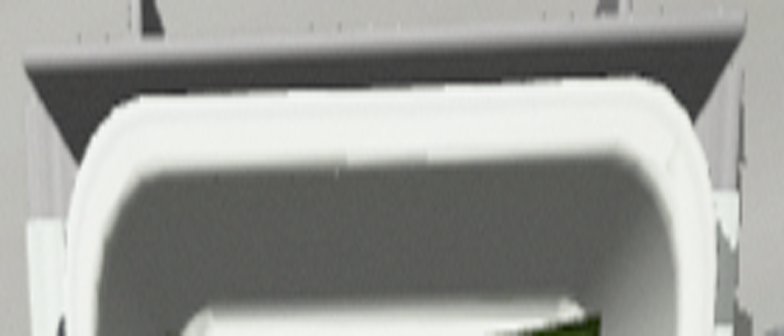

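```bash
python3 - <<'E'
from mv import *
from fit import fit,S,D
for z in(.048,.056):
    a,b=.128,.045
    o=[(S(502,200),(a,b,z)),(S(590,232),(a,-b,z)),(S(325,352),(-a,b,z)),(S(415,405),(-a,-b,z)),(D(130,322),(-a,-b,z)),(D(557,297),(a,-b,z)),(D(150,262),(-a,b,z)),(D(540,242),(a,b,z))]
    B,r=fit(o,[.49,-.16,.05]);d=B[:2]-C;c,s=np.cos(PS),np.sin(PS)
    print(z,B.round(4),"car",(c*d[0]+s*d[1]).round(4),(-s*d[0]+c*d[1]).round(4),"rms",np.sqrt((r**2).mean()).round(2),r.round(1).tolist())
for n in ("lid","marker","counter","tub"):
    pass
E
```

```text
0.048 [ 0.4983 -0.1663  0.0523] car 0.0023 -0.092 rms 1.19 [[0.5, -1.4], [0.9, -1.1], [-1.7, 0.3], [0.3, -2.0], [-0.8, 1.0], [1.0, 0.7], [-2.2, -1.0], [-0.1, -1.5]]
0.056 [ 0.4955 -0.1756  0.0438] car -0.001 -0.1012 rms 2.11 [[2.6, -2.0], [3.1, -1.5], [-0.3, -0.3], [1.8, -2.4], [-3.2, -0.3], [0.2, -0.2], [-4.1, -2.4], [-0.6, -2.6]]
```

```bash
python3 -c "
from mv import *
inc();print(ctrl.finish_job())"
```

```text
t 11.28 car xy -0.0049 0.0468 z 0.2161 F [ 0.1 -0.4 -0.3]
the job is handed in; nothing more can be done
None
```

The tray is home against the end stop, the stop board has dropped into its notches, and I handed the job in at about 11.3 s with the arm clear of everything.

- **Tray:** I pushed its rear rim with the open fingers until it stopped dead, at about 13–15 N. The last wrist picture shows the rim within about 1 mm of the stop.
- **Board:** I then pushed its rear face squarely along the rails with both fingers, at about 4–6 N, until it dropped.
    - The bolt spacing in the wrist view shrank from 558 to 518 px, which matches an 8 mm drop.
    - A fit to both fixed cameras agrees with the lowered height (1.2 px error, against 2.1 px for the raised one). It puts the board at carrier y ≈ -92 mm (notch home is -89 ± 4) with the same turn as the carrier.
    - In the pictures both wings lie on the rails.

**Disagreements:**
- My first carrier fit from the fixed cameras was several millimetres off, so I used the wrist view of the notches instead.
- While pushing the board, the tool drifted 6 mm sideways and 11 mm up. I corrected that partway, and the board stayed straight.
- I did not measure the lid, marker, tub and counter afterwards. The tool only worked inside the carrier, and the marker, tub and counter look unmoved in the last pictures, as does the part of the lid they show.

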